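# Load a handle blank into the sanding carrier and snap its hold-down shut

### The job

Load the unfinished, square-ended handle blank into the sanding carrier, its bore right down over the post and its square end between the two side pins, and let go of it there. Then swing the hinged steel hold-down leaf over it and press it down by its red thumb plate, firmly but without ramming it, until the spring catch snaps and holds it shut by itself. Leave the finished handle, the brush and the cork block where they are.

Things in the scene. Friction and masses are not known exactly. Their poses are not given: they have to be found in the camera images.
- jig: Sanding carrier, fixed on the table: plywood base 170 (x) x 260 (y) x 18 mm with two black knobs 44 mm high on its near corners, a steel locating post, two side pins, a hinged steel leaf and a roller catch. Origin at the centre of the base's underside; x away from the robot, y to the left (the leaf's hinge side), z up
- post (a point): Foot of the locating post's axis on the base's top face (18 mm above the table; at x = -30, y = 0 mm in the carrier's frame). The post is 24 mm in diameter and 16.5 mm tall, with a tapered top. Axes as the carrier's
- pins (a point): Point midway between the two steel side pins on the base's top face, at x = +68, y = 0 mm in the carrier's frame. The pins (10 mm dia., 16 mm tall, tapered tops) stand 47 mm clear apart along the carrier's y. Axes as the carrier's
- leaf_hinge (a point): Middle of the leaf's hinge axis, at x = +30, y = +88, z = +50 mm in the carrier's frame; the axis runs along the carrier's x
- leaf (a joint): Angle of the hold-down leaf, rad: 0 = level, pointing to the carrier's -y; pi/2 = upright; stops at 2.05, leaning out over the hinge side. Steel bar 36 wide, 7 thick (axis at mid-thickness), reaching 190 mm from the hinge axis. A spring lifts it to about upright unless the catch holds it. Shut, it rests on the catch's ledge, anywhere from -0.03 to +0.03, as the catch is set
- thumb_plate (a point): Centre of the top of the red ribbed thumb plate (34 x 36 mm) on the leaf's upper face, 158 mm from the hinge, 7.5 mm above its mid-plane. z is the leaf's outward normal, -y points along it away from the hinge. On the same face, 88 mm from the hinge, stands a spring barrel (22 mm dia., its pin 24 mm high)
- bracket (a point): Top middle of the fixed bracket of the catch, 68 mm above the table (x = +30, y = -127 mm in the carrier's frame). On it a dark catch block (46 mm wide, 22 mm deep, ledge and brass roller towards the hinge) is clamped up or down by up to 5 mm. The leaf's rounded nose must be pushed past the sprung roller (some 20 N at the thumb plate); it then snaps down on to the ledge
- blank: Loose handle blank of pale wood, 20 mm thick, lying flat: round boss of 56 mm diameter with a 27 mm bore right through, and a straight arm 44 mm wide whose end is still square, 145 mm from the bore centre, with a pencilled arc. Origin on the bore's axis at the underside, x along the arm towards the square end, z up. About 0.14 kg
- blank_end (a point): Middle of the blank's square end face, at mid-thickness (145 mm from the bore centre)
- finished: Finished handle of dark wood, the same size and lying flat, but with its arm's end rounded off; bystander. Origin as the blank's
- dust_brush: Loose wooden bench brush, 61 x 154 x 46 mm; bystander. Origin at the centre of its underside
- cork_block: Loose sanding block, brown, 64 x 110 x 36 mm; bystander. Origin at the centre of its underside

How it is judged:
By the outcome, as a careful person would: the job done as asked, in the order asked, and still so for the second after the job is handed in, with the robot touching nothing.
It also fails if it takes over 61 s, if anything falls off the work surface, if the arm or the gripper's body presses on something with over 40 N, if the wrist force passes 120 N, or if a joint passes its speed limit or range.

### The arm

A 6-joint arm with a two-finger parallel gripper is mounted at the origin on a cart in front of the work surface, level with it; the furniture and walls round the work are solid. World frame = base frame: x ahead of the robot, y to its left, z up, the work surface at z = 0. Lengths are in mm, angles in rad, forces in N, time in s.
With the tool pointing down it reaches from about 400 to 925 mm from the base axis. Payload 12.5 kg.
Tool frame: the origin (TCP) lies between the finger pads; the fingertips stand env.tip_extent ahead of it and the grasp point (between the pads) lies 11 mm behind it (env.tip_extent is the distance from the TCP to the fingertips, in mm); z points along the fingers, y is the line along which they close (so a half turn about z gives the same grasp; the last joint's range is limited). The gripper opens to 95 mm and grips with 3 to 60 N. Pads are 20 mm wide; open, the fingers measure 119 mm over their backs; the gripper's body (75 mm by 180 mm) begins 59 mm behind the grasp point.
Start: joints at [1.171, 0.491, 1.559, -0, 1.092, -0.106], TCP at [180.977, 598.242, 222.661] pointing down, gripper open.
Joint ranges: [-3.1, 3.1], [-0.84, 2.19], [0.05, 2.79], [-1.13, 4.28], [0.06, 2.93], [-2.69, 2.69]. Speed limits (rad/s): [2.22, 2.22, 2.79, 3.14, 3.14, 3.14].

### API

Orientations are given as [roll, pitch, yaw] about the fixed x, y, z axes, in that order (R = Rz(yaw) Ry(pitch) Rx(roll)).
In Python, from cell import env gives the robot as it stands.
- The arm moves only by the tool carry_out, never from a script. Its argument "motion" is a list of rows, each a list of 5 numbers: the shift along the tool's x, y, z in mm, then the turn about the tool's z in degrees, then the closure, from 0 (fully open) to 1 (shut). A call has 1 to 12 rows; each row shifts and turns the commanded pose from where the row before left it, along the tool's axes as they then stand; what a row does not reach is not made up. A row lasts 1/10 s, in which the tool goes at most 50 mm and 8.59 degrees, less where a joint would pass 70% of its speed; a pose out of reach is approached as far as the arm can. A call with a gripper value outside its range is refused whole. The fingers move at their own pace and stop on an object; the grip force is fixed at half the most. Time passes only in rows, so rows that do not move let the fingers close. It gives the time, the measured TCP pose, the force, the opening and the grip force at its end, in the units of the state.
- env.state(): the state, without advancing time (a new reading comes with each control period).
- env.read_camera(name): name is "scene" or "top" or "wrist"; returns a dict with "color" (480x640x3 uint8, red, green, blue), "K" (3x3 intrinsics, pixels), "dist" ([k1, k2, p1, p2, k3] as OpenCV has them; the pictures are not rectified), "R" (3x3) and "t" (3): a world point X has camera coordinates R X + t; the wrist camera has in their place "hand_eye" (4x4, takes a point from camera to tool coordinates, whose origin is the TCP and whose axes are the flange's). Camera axes: x right, y down, z forward; pixel columns grow to the right and rows downward; lengths in mm; the calibration is good to about 2 mm. A picture is of the moment at which its call begins: read the wrist's pose just before it. There is no depth.
- env.job_done(): hands the job in; it is judged then, once.
The state is a dict: "t": time; "joints": joint angles; "qvel": joint speeds; "tau": joint torques, N m; "eef_pos": TCP position; "tcp_rot": TCP orientation; "ft_force": force on the tool from outside, world axes, zero at the start; "moment": the same for the moment, N m; "opening": opening from 0.0 (shut) to 1.0 (fully open); "grip_force": force on a finger pad.
Only numpy, scipy, OpenCV 4.12 (cv2) and the standard library are available. Lean on these libraries where they do the work, as an engineer would, in place of code of your own. Each camera call takes 0.05 s, during which the arm holds its last target. There are 200 camera calls.

## Working session

There is one attempt and no reset: what is moved stays moved. The work goes in short steps, Python scripts to look and compute and a tool call to move; the robot and the scene stay as the last step left them, time stands still between calls to the robot, and variables do not carry over. Pictures are saved under pics/ and viewed, at most 10 in all, crops included, and the job is handed in when it is done.

Besides the shell and the picture viewer there is one more tool, called after ">>>" as a command line: name --pt "numbers of a row" for each row, then --argument value for the rest. carry_out: Moves the arm, as the interface text tells. Its arguments: {"type":"object","properties":{"motion":{"type":"array"}},"required":["motion"]}

```bash
mkdir -p pics; ls
python3 - <<'E'
from cell import env
import cv2
print(env.state(), env.tip_extent)
for n in("scene","top"):
    c=env.read_camera(n); cv2.imwrite(f"pics/{n}0.png",c["color"][:,:,::-1]); print(n,c["K"],c["dist"],c["R"],c["t"])
c=env.read_camera("wrist"); print(c["K"],c["dist"],c["hand_eye"])
E
```

```text
pics
{'t': 0.0, 'joints': array([ 1.17142372e+00,  4.91585525e-01,  1.55944730e+00, -5.43366763e-06,
        1.09168606e+00, -1.05588143e-01]), 'qvel': array([-0.00048527,  0.00053431,  0.0011045 ,  0.00022242, -0.00052945,
        0.00179316]), 'tau': array([-3.21597417e-04, -6.12654161e+01, -2.58187509e+01,  6.92765415e-02,
        4.82253497e-02, -7.85105476e-05]), 'eef_pos': array([180.86785305, 598.01710502, 222.04634911]), 'tcp_rot': array([-3.14047219e+00, -1.13903285e-04,  2.84781063e+00]), 'ft_force': array([0.81708165, 0.68012065, 0.05950592]), 'moment': array([ 0.01545653, -0.01064666,  0.03541546]), 'grip_force': 0.0, 'opening': 1.0032015237345666} 8.0
scene [[489.74801801   0.         317.37668952]
 [  0.         489.74801801 238.49563062]
 [  0.           0.           1.        ]] [-0.03649482  0.          0.          0.          0.        ] [[ 0.89707624 -0.44124984 -0.02351155]
 [-0.30185764 -0.57309152 -0.76187143]
 [ 0.32270138  0.6905539  -0.64730142]] [-393.60428314  207.33249662 1031.53382336]
top [[437.40279382   0.         321.44932279]
 [  0.         437.40279382 235.90512557]
 [  0.           0.           1.        ]] [-0.07724879  0.          0.          0.          0.        ] [[-0.02910146 -0.99953584 -0.00901198]
 [-0.99738705  0.02963293 -0.06588591]
 [ 0.06612238  0.00707106 -0.99778647]] [ 53.95180948 453.9415184  981.58358064]
[[353.46644941   0.         321.65514091]
 [  0.         353.46644941 243.35926782]
 [  0.           0.           1.        ]] [0.00284235 0.         0.         0.         0.        ] [[ 8.06252926e-04 -9.55013280e-01 -2.96561940e-01  8.51834158e+01]
 [ 9.99999670e-01  7.41501629e-04  3.30820460e-04 -1.93796582e-01]
 [-9.60367712e-05 -2.96562109e-01  9.55013563e-01 -1.61675972e+02]
 [ 0.00000000e+00  0.00000000e+00  0.00000000e+00  1.00000000e+00]]
```

View pics/scene0.png

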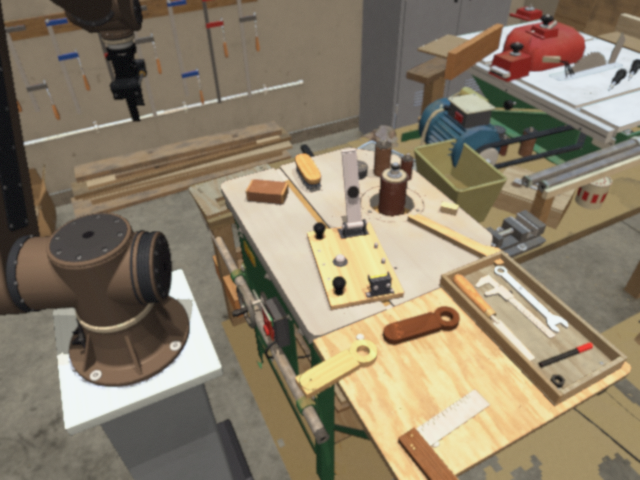

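View pics/top0.png

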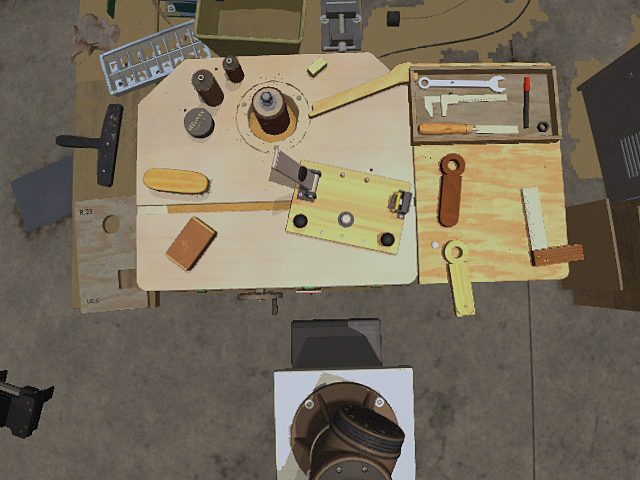

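The scene shows the blank overhanging the near edge of the bench on the right: in the top view its bore is at about (456,252) and its square end at (464,315). The carrier is at about (350,205), with the post at (346,219), the leaf hinge at about (312,183) and the catch at (401,203). The leaf stands upright.

```bash
cat > h.py <<'E'
import numpy as np, cv2
from cell import env
from scipy.spatial.transform import Rotation as Ro
def ray(c,p,pose=None):
    d=cv2.undistortPoints(np.array(p,float).reshape(-1,1,2),c["K"],np.array(c["dist"])).reshape(-1,2)
    d=np.c_[d,np.ones(len(d))]
    if "R" in c: return -c["R"].T@c["t"], d@c["R"]
    T=np.eye(4);T[:3,:3]=Ro.from_euler("xyz",pose["tcp_rot"]).as_matrix();T[:3,3]=pose["eef_pos"]
    T=T@c["hand_eye"]; return T[:3,3], d@T[:3,:3].T
def onz(c,p,z,pose=None):
    o,d=ray(c,p,pose); return o+d*((z-o[2])/d[:,2])[:,None]
def proj(c,X):
    return cv2.projectPoints(np.array(X,float).reshape(-1,3),cv2.Rodrigues(c["R"])[0],c["t"],c["K"],np.array(c["dist"]))[0].reshape(-1,2)
def tri(c1,p1,c2,p2):
    o1,d1=ray(c1,p1);o2,d2=ray(c2,p2);d1=d1[0];d2=d2[0]
    s=np.linalg.lstsq(np.c_[d1,-d2],o2-o1,rcond=None)[0]
    a=o1+s[0]*d1;b=o2+s[1]*d2; return (a+b)/2,np.linalg.norm(a-b)
E
python3 - <<'E'
from h import *
c=env.read_camera("top"); im=c["color"][:,:,::-1].copy()
hsv=cv2.cvtColor(im,cv2.COLOR_BGR2HSV)
print([hsv[p[1],p[0]].tolist() for p in[(460,290),(457,272),(330,210),(380,215),(440,270),(500,200),(452,200)]])
m=cv2.inRange(hsv,(20,95,150),(32,255,255))
n,l,s,ce=cv2.connectedComponentsWithStats(m)
for i in range(1,n):
    if s[i,4]>150: print(i,s[i],ce[i])
crop=im[140:325,280:500]; mm=cv2.cvtColor(m,cv2.COLOR_GRAY2BGR)[225:325,410:500]
o=cv2.resize(crop,None,fx=3.2,fy=3.2,interpolation=cv2.INTER_CUBIC)
o[-200:,:180]=cv2.resize(mm,(180,200)); cv2.imwrite("pics/t1.png",o)
s=env.read_camera("scene")["color"][:,:,::-1]
cv2.imwrite("pics/s1.png",cv2.resize(s[140:400,290:490],None,fx=2.3,fy=2.3,interpolation=cv2.INTER_CUBIC))
E
```

```text
[[33, 103, 201], [33, 101, 201], [22, 109, 195], [23, 111, 191], [19, 124, 194], [25, 94, 192], [12, 178, 122]]
1 [ 309   62  109   54 1191] [364.20990764  88.4231738 ]
42 [ 465  144   96   46 1746] [515.21477663 168.34707904]
62 [414 155  30  22 162] [428.54320988 166.67901235]
69 [301 160 110  32 910] [356.35274725 176.09230769]
75 [144 169  62  23 695] [176.28345324 180.68633094]
93 [460 181  61  27 564] [483.11170213 195.36170213]
97 [ 291  182  112   47 1851] [351.25229606 206.38357645]
118 [416 188  23  27 328] [426.08536585 197.98170732]
136 [541 201  24  20 171] [550.47953216 208.29239766]
152 [ 417  210  112   41 1170] [478.43931624 229.49401709]
171 [348 219  53  23 237] [374.05063291 229.54008439]
250 [418 246  28  27 360] [427.85       257.81944444]
252 [ 445  247  118   70 1930] [486.10466321 274.06373057]
```

View pics/t1.png

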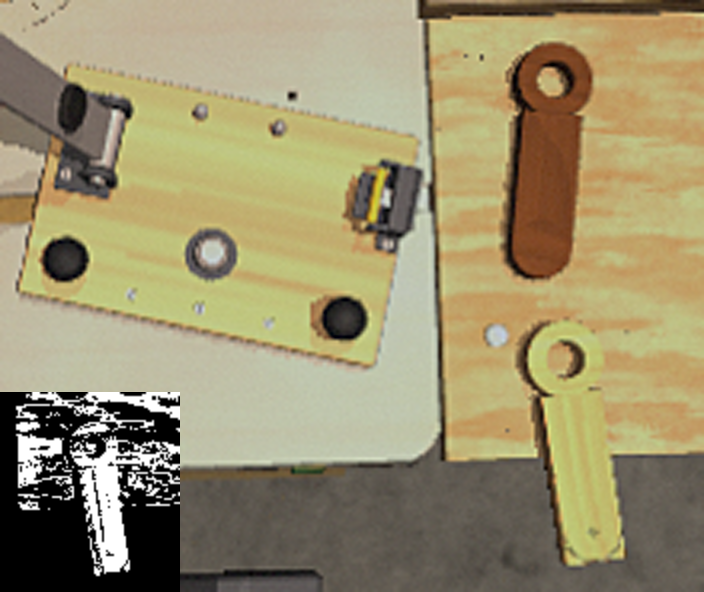

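View pics/s1.png

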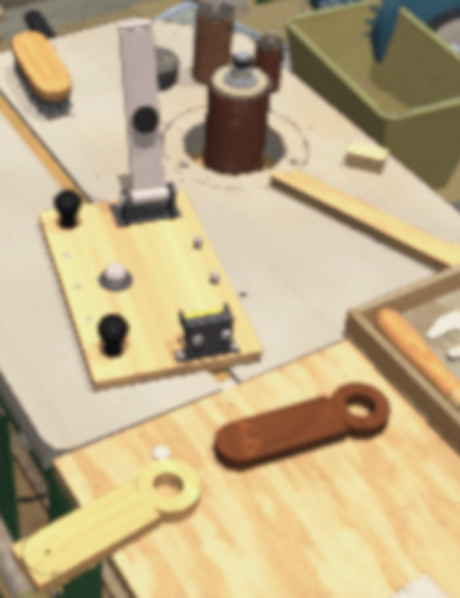

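The crops show three things clearly. The base corners are at crop (66,65), (418,137), (373,367) and (20,292). The pins are at (201,112) and (279,128), and the post is at (211,254). The blank is a paler yellow (hue about 33), with its arm pointing towards the robot over the edge. The leaf is roughly upright.

```bash
cat >> h.py <<'E'
def fit2(P,Q): # rigid 2D P->Q
    p=P.mean(0);q=Q.mean(0);H=(P-p).T@(Q-q)
    a=np.arctan2(H[0,1]-H[1,0],H[0,0]+H[1,1]);R=np.array([[np.cos(a),-np.sin(a)],[np.sin(a),np.cos(a)]])
    t=q-R@p; return a,t,Q-(P@R.T+t)
E
python3 - <<'E'
from h import *
np.set_printoptions(precision=1,suppress=True)
c=env.read_camera("top");s=env.read_camera("scene")
f=lambda p:np.array(p,float)/3.2+[280,140]-.34
pts=f([(66,65),(418,137),(373,367),(20,292),(201,112),(279,128),(211,254)])
W=np.r_[onz(c,pts[:4],18),onz(c,pts[4:6],34),onz(c,pts[6:],34.5)][:,:2]
M=np.array([[85,130],[85,-130],[-85,-130],[-85,130],[68,28.5],[68,-28.5],[-30,0.]])
a,t,r=fit2(M,W); print("jig",np.degrees(a),t,"\n",r)
# blank
hsv=cv2.cvtColor(c["color"],cv2.COLOR_RGB2HSV)
m=cv2.inRange(hsv,(29,70,120),(37,200,255)); m[:,:410]=0;m[:225]=0
m=cv2.morphologyEx(m,cv2.MORPH_CLOSE,np.ones((3,3)))
n,l,st,ce=cv2.connectedComponentsWithStats(m);i=1+st[1:,4].argmax();print(st[i])
cs,h=cv2.findContours((l==i).astype(np.uint8),cv2.RETR_CCOMP,cv2.CHAIN_APPROX_NONE)
for k,hh in zip(cs,h[0]):
    if len(k)<12: continue
    w=onz(c,k,20)[:,:2].astype(np.float32)
    if hh[3]>=0: print("hole",cv2.fitEllipse(w)); continue
    print("outer",cv2.minEnclosingCircle(w),cv2.minAreaRect(w))
    x=w[:,0]; arm=w[x<x.min()+110]; print("arm rect",cv2.minAreaRect(arm)); boss=w[x>x.max()-30]; print("boss",cv2.fitEllipse(boss))
# leaf tip by two views (guess) and height check of blank bore
g=np.array([[166,484]])/2.3; 
print("bore tri",tri(c,[[455.9,251.5]],s,[[290+168/2.3,140+484/2.3]]))
Rm=np.array([[np.cos(a),-np.sin(a)],[np.sin(a),np.cos(a)]])
for th in(1.45,1.57,1.7,1.85):
    T=[88-190*np.cos(th),50+190*np.sin(th)]
    X=np.array([[*(Rm@[30+dx,T[0]]+t),T[1]] for dx in(-18,18)]); print(th,proj(c,X).ravel(),((proj(s,X)-[290,140])*2.3).ravel())
E
```

```text
jig -13.478486832845453 [519.7 -22.3] 
 [[-0.7 -0.1]
 [-0.   1.6]
 [ 1.5  1.2]
 [ 1.6 -2.8]
 [-1.2 -0.6]
 [-0.9  0.2]
 [-0.2  0.6]]
[ 445  240   43   77 1040]
outer ((350.4769287109375, -269.5091857910156), 86.19329833984375) ((353.6965026855469, -289.24798583984375), (171.0278778076172, 84.4615249633789), 8.643982887268066)
arm rect ((322.87408447265625, -294.7132263183594), (110.22124481201172, 81.0540771484375), 5.978026866912842)
boss ((410.6572265625, -264.5984802246094), (48.89337158203125, 51.67238998413086), 26.17559814453125)
hole ((279.6247253417969, -284.8666076660156), (10.42125415802002, 20.550060272216797), 102.6204605102539)
hole ((299.06280517578125, -281.31072998046875), (10.934174537658691, 22.74250602722168), 98.71319580078125)
hole ((313.7037048339844, -278.1528625488281), (9.78402042388916, 9.977522850036621), 10.299843788146973)
hole ((312.1708679199219, -289.58367919921875), (10.220355987548828, 17.670724868774414), 87.2280044555664)
hole ((327.30963134765625, -276.45428466796875), (10.166259765625, 14.977937698364258), 86.99180603027344)
hole ((340.9252014160156, -274.7635192871094), (10.169344902038574, 14.992757797241211), 86.89762115478516)
hole ((353.42230224609375, -273.0291442871094), (10.099566459655762, 12.377266883850098), 86.03350067138672)
hole ((364.0481872558594, -259.7213134765625), (9.801511764526367, 9.987312316894531), 18.296245574951172)
hole ((374.1156005859375, -271.65838623046875), (12.893735885620117, 28.522144317626953), 95.96533966064453)
hole ((408.8152160644531, -264.9660339355469), (30.382112503051758, 31.596330642700195), 165.12049865722656)
bore tri (array([ 410.3, -264.7,   17.1]), np.float64(0.4268988287414037))
1.45 [320.2 176.7 324.3 157.3] [140.3  58.4 176.3  53.3]
1.57 [307.7 174.  311.8 154.6] [134.   45.2 169.5  40.2]
1.7 [294.3 171.4 298.5 152.1] [127.3  34.  162.2  29.2]
1.85 [279.4 169.  283.6 149.9] [120.   25.2 154.2  20.5]
```

The jig fit is good: residuals are under 3 mm, with the origin at (520,-22) and yaw about -13.5°. The bore triangulates to z≈17, against 20 expected. The leaf leans at about 1.85 rad. I'll grip the arm about 60 mm from the bore: it's near the centre of mass, within reach, and clear of the pins and leaf. First I'll plan an arc to hover over it.

```bash
cat >> h.py <<'E'
def rows(path,close,tilt=0):
    # path: list of (x,y,z,yaw deg) commanded poses (tool down); prints tool-frame rows
    P=np.array(path,float); out=[]; cur=P[0].copy()
    for q in P[1:]:
        R=Ro.from_euler("xyz",[np.pi,0,np.radians(cur[3])]).as_matrix()
        d=np.round(R.T@(q[:3]-cur[:3]),1 if np.abs(q[:3]-cur[:3]).max()<5 else 0); w=round(-(q[3]-cur[3]),1)
        out.append([*map(float,d),float(w),close]); cur[:3]+=R@d; cur[3]-=w
    return out
def show():
    s=env.state(); print(round(s["t"],2),s["eef_pos"].round(1),np.degrees(s["tcp_rot"]).round(1),s["ft_force"].round(1),round(s["opening"],3),s["joints"].round(2)); return s
E
python3 - <<'E'
from h import *
N=26;u=np.linspace(0,1,N+1)
r=np.interp(u,[0,.6,1],[625,520,444]);a=np.radians(73.2+u*(-37.9-73.2))
path=np.c_[r*np.cos(a),r*np.sin(a),222+u*-52,163.2+u*(7.5-163.2)]
for x in rows(path,0): print(x)
E
```

```text
[-46.0, -8.0, 2.0, 6.0, 0]
[-46.0, -7.0, 2.0, 6.0, 0]
[-45.0, -6.0, 2.0, 6.0, 0]
[-46.0, -4.0, 2.0, 6.0, 0]
[-44.0, -4.0, 2.0, 5.9, 0]
[-45.0, -1.0, 2.0, 6.0, 0]
[-44.0, -1.0, 2.0, 6.0, 0]
[-43.0, 1.0, 2.0, 6.0, 0]
[-43.0, 2.0, 2.0, 6.0, 0]
[-42.0, 3.0, 2.0, 6.0, 0]
[-42.0, 4.0, 2.0, 6.0, 0]
[-41.0, 5.0, 2.0, 6.0, 0]
[-40.0, 7.0, 2.0, 5.9, 0]
[-40.0, 7.0, 2.0, 6.0, 0]
[-39.0, 8.0, 2.0, 6.0, 0]
[-38.0, 10.0, 2.0, 6.0, 0]
[-38.0, 9.0, 2.0, 6.0, 0]
[-37.0, 11.0, 2.0, 6.0, 0]
[-36.0, 11.0, 2.0, 6.0, 0]
[-35.0, 13.0, 2.0, 6.0, 0]
[-35.0, 13.0, 2.0, 6.0, 0]
[-33.0, 14.0, 2.0, 5.9, 0]
[-33.0, 14.0, 2.0, 6.0, 0]
[-32.0, 15.0, 2.0, 6.0, 0]
[-31.0, 16.0, 2.0, 6.0, 0]
[-30.0, 16.0, 2.0, 6.0, 0]
```

That path would pass too close to the upright leaf, so I'll pull the radius in earlier.

Run:
```python
from h import *
N=24;u=np.linspace(0,1,N+1)
r=np.interp(u,[0,.4,1],[625,455,444]);a=np.radians(73.2+u*(-37.9-73.2))
path=np.c_[r*np.cos(a),r*np.sin(a),222+u*-48,163.2+u*(7.5-163.2)]
for x in rows(path,0): print(x)
```

```text
[-49.0, -20.0, 2.0, 6.5, 0]
[-48.0, -18.0, 2.0, 6.5, 0]
[-47.0, -16.0, 2.0, 6.5, 0]
[-47.0, -15.0, 2.0, 6.4, 0]
[-45.0, -14.0, 2.0, 6.5, 0]
[-45.0, -12.0, 2.0, 6.5, 0]
[-43.0, -12.0, 2.0, 6.5, 0]
[-43.0, -10.0, 2.0, 6.5, 0]
[-41.0, -9.0, 2.0, 6.5, 0]
[-38.0, -1.0, 2.0, 6.5, 0]
[-36.0, 10.0, 2.0, 6.5, 0]
[-35.0, 10.0, 2.0, 6.4, 0]
[-35.0, 12.0, 2.0, 6.5, 0]
[-34.0, 13.0, 2.0, 6.5, 0]
[-33.0, 14.0, 2.0, 6.5, 0]
[-34.0, 15.0, 2.0, 6.5, 0]
[-32.0, 16.0, 2.0, 6.5, 0]
[-32.0, 17.0, 2.0, 6.5, 0]
[-32.0, 18.0, 2.0, 6.5, 0]
[-30.0, 19.0, 2.0, 6.4, 0]
[-30.0, 20.0, 2.0, 6.5, 0]
[-30.0, 21.0, 2.0, 6.5, 0]
[-28.0, 22.0, 2.0, 6.5, 0]
[-28.0, 23.0, 2.0, 6.5, 0]
```

>>> carry_out --pt "-44 -20 2 6.5 0" --pt "-44 -20 2 6.5 0" --pt "-45 -18 2 6.5 0" --pt "-46 -16 2 6.5 0" --pt "-46 -15 2 6.5 0" --pt "-45 -13 2 6.5 0" --pt "-44 -12 2 6.5 0" --pt "-43 -10 2 6.5 0" --pt "-42 -9 2 6.5 0" --pt "-40 -1 2 6.5 0" --pt "-38 10 2 6.5 0" --pt "-36 10 2 6.5 0"

```text
t: 1.55
eef_pos: [419.2, 126.8, 198.8]
tcp_rot: [3.141, -0.0, 1.482]
ft_force: [1.0, 0.1, 0.8]
opening: 1.002
grip_force: 0.0
```

>>> carry_out --pt "-35 12 2 6.5 0" --pt "-34 13 2 6.5 0" --pt "-33 14 2 6.5 0" --pt "-34 15 2 6.5 0" --pt "-32 16 2 6.5 0" --pt "-32 17 2 6.5 0" --pt "-32 18 2 6.5 0" --pt "-30 19 2 6.5 0" --pt "-30 20 2 6.5 0" --pt "-30 21 2 6.5 0" --pt "-28 22 2 6.5 0" --pt "-28 23 2 6.5 0"

```text
t: 2.75
eef_pos: [335.1, -283.0, 174.7]
tcp_rot: [3.141, -0.0, 0.12]
ft_force: [0.0, 0.0, 0.3]
opening: 0.999
grip_force: 0.0
```

>>> carry_out --pt "0 0 0 0 0" --pt "0 0 0 0 0"

```text
t: 2.95
eef_pos: [335.5, -281.9, 174.6]
tcp_rot: [-3.141, -0.0, 0.124]
ft_force: [-0.2, -0.1, -0.1]
opening: 1.0
grip_force: 0.0
```

Run:
```python
from h import *
s=show(); c=env.read_camera("wrist"); cv2.imwrite("pics/w1.png",c["color"][:,:,::-1])
```

```text
2.95 [ 335.5 -281.9  174.6] [-180.    -0.     7.1] [-0.2 -0.1 -0.1] 1.0 [-0.85  0.3   2.05  0.    0.79  0.6 ]
```

View pics/w1.png

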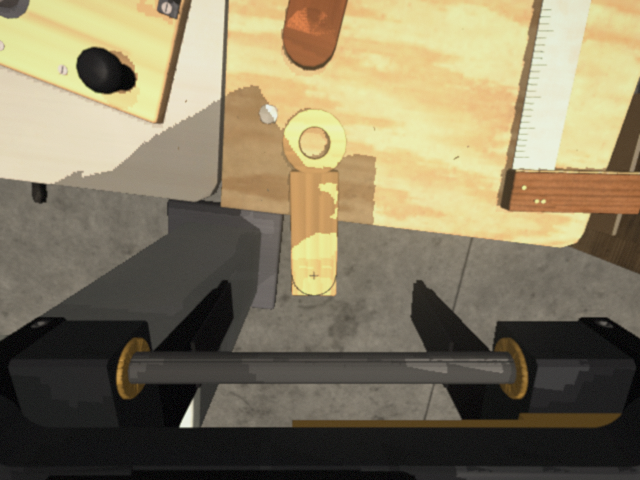

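The wrist view is clear: bore at about (314,142), arm edges at columns 291 and 337, and square end at row 295. I'll refine this with the saturation mask over the floor and a circle fit.

```bash
cat >> h.py <<'E'
def axis(c,s,ra,z=20,sat=70,cols=(270,360)):
    sv=cv2.cvtColor(c["color"],cv2.COLOR_RGB2HSV)[:,:,1].astype(int); L=[];R=[]
    for v in ra:
        k=np.where(sv[v,cols[0]:cols[1]]>sat)[0]+cols[0]; L.append((k[0]-.5,v));R.append((k[-1]+.5,v))
    L=onz(c,L,z,s);R=onz(c,R,z,s)
    w=np.linalg.norm((L-R)[:,:2],axis=1); M=((L+R)/2)[:,:2]
    vx,vy,x0,y0=cv2.fitLine(M.astype(np.float32),cv2.DIST_HUBER,0,.01,.01).ravel()
    return w,np.array([vx,vy]),np.array([x0,y0])
E
python3 - <<'E'
from h import *
s=env.state();c=env.read_camera("wrist")
w,d,p=axis(c,s,range(224,290)); print("width",np.median(w),w.std(),np.degrees(np.arctan2(d[1],d[0])),p)
g=cv2.cvtColor(c["color"],cv2.COLOR_RGB2GRAY)
print(cv2.HoughCircles(g[95:190,265:365],cv2.HOUGH_GRADIENT_ALT,1,5,param1=150,param2=.6,minRadius=10,maxRadius=36))
sv=cv2.cvtColor(c["color"],cv2.COLOR_RGB2HSV)[:,:,1]; print(sv[288:300,314])
e=onz(c,[[314.5,295.]],20,s);b=onz(c,[[314.5,142.]],20,s);b0=onz(c,[[314.5,142.]],0,s);print(e,b,b0,np.linalg.norm(e-b))
E
```

```text
width 44.728366293545854 0.4333899763625472 6.173247 [ 306.90164 -277.72644]
[[[50.       47.       32.28073 ]
  [50.       47.       16.675003]]]
[ 89  89  89  90  91  90 101  95  52  44  46  45]
[[ 267.48682662 -282.79114926   20.        ]] [[ 410.89353054 -265.41019144   20.        ]] [[ 410.39048196 -265.07155633    0.        ]] 144.45615398373718
```

>>> carry_out --pt "17 -7.6 40 0.5 0" --pt "0 0 40 0 0" --pt "0 0 40 0 0" --pt "0 0 25 0 0.2" --pt "0 0 10 0 0.3" --pt "0 0 6 0 0.3" --pt "0 0 0 0 0.3"

```text
t: 3.75
eef_pos: [352.2, -271.8, 13.8]
tcp_rot: [3.141, -0.0, 0.117]
ft_force: [-0.8, 0.0, -0.2]
opening: 0.732
grip_force: 0.0
```

>>> carry_out --pt "0 0 0 0 1" --pt "0 0 0 0 1" --pt "0 0 0 0 1" --pt "0 0 0 0 1" --pt "0 0 0 0 1" --pt "0 0 0 0 1"

```text
t: 4.35
eef_pos: [352.0, -272.2, 14.2]
tcp_rot: [3.141, -0.001, 0.116]
ft_force: [-0.2, 0.2, 7.9]
opening: 0.461
grip_force: 30.0
```

Gripped at about 44 mm opening. I'll lift and check.

>>> carry_out --pt "0 0 -10 0 1" --pt "0 0 -30 0 1" --pt "0 0 -40 0 1" --pt "0 0 -40 0 1" --pt "0 0 0 0 1" --pt "0 0 0 0 1"

```text
t: 4.95
eef_pos: [351.7, -271.9, 134.4]
tcp_rot: [3.14, -0.001, 0.116]
ft_force: [-1.0, -0.3, -2.3]
opening: 0.461
grip_force: 30.0
```

Run:
```python
from h import *
s=show(); c=env.read_camera("wrist"); cv2.imwrite("pics/w2.png",c["color"][:,:,::-1])
```

```text
4.95 [ 351.7 -271.9  134.4] [ 1.799e+02 -1.000e-01  6.700e+00] [-1.  -0.3 -2.3] 0.461 [-0.81  0.37  2.09  0.    0.68  0.65]
```

View pics/w2.png

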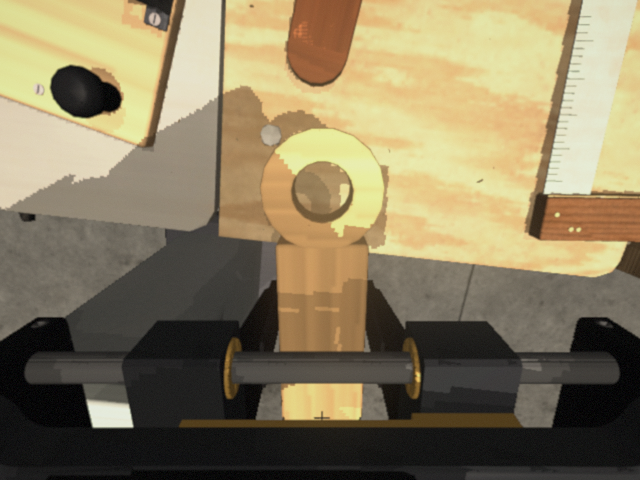

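The blank is held square between the pads, with its bore at about (322,190) and the boss spanning columns 261–385. Next I'll compute the bore in the tool frame and plan the swing to the carrier.

Run:
```python
from h import *
s=env.state();c=env.read_camera("wrist")
g=cv2.cvtColor(c["color"],cv2.COLOR_RGB2GRAY)
h=cv2.HoughCircles(g[110:260,240:400],cv2.HOUGH_GRADIENT_ALT,1,5,param1=120,param2=.5,minRadius=22,maxRadius=75);print(h)
R=Ro.from_euler("xyz",s["tcp_rot"]).as_matrix()
pts=[[322.5,190.]]+([] if h is None else [(a[0]+240,a[1]+110) for a in h[0]])
print((onz(c,pts,s["eef_pos"][2]+6,s)-s["eef_pos"])@R)
N=22;u=np.linspace(0,1,N+1);r=444+u*(629-444);a=np.radians(-37.7+u*(-4.4+37.7))
for x in rows(np.c_[r*np.cos(a),r*np.sin(a),134+0*u,6.6+u*(166.5-6.6)],1): print(x)
```

```text
[[[ 84.        79.        62.15036 ]
  [ 84.        79.        29.398523]
  [118.        88.        28.411514]]]
[[59.71822466  0.21063622 -6.00272684]
 [60.1591044   0.87024531 -6.00287177]
 [60.1591044   0.87024531 -6.00287177]
 [56.18231179 15.9609357  -6.00555461]]
[14.0, -3.0, -0.0, -7.3, 1]
[15.0, -1.0, -0.0, -7.2, 1]
[15.0, -0.0, -0.0, -7.3, 1]
[15.0, 1.0, 0.0, -7.3, 1]
[15.0, 2.0, 0.0, -7.2, 1]
[15.0, 4.0, 0.0, -7.3, 1]
[14.0, 6.0, 0.0, -7.3, 1]
[15.0, 7.0, 0.0, -7.2, 1]
[13.0, 8.0, 0.0, -7.3, 1]
[13.0, 10.0, 0.0, -7.3, 1]
[12.0, 11.0, 0.0, -7.3, 1]
[12.0, 12.0, 0.0, -7.2, 1]
[10.0, 13.0, 0.0, -7.3, 1]
[9.0, 15.0, 0.0, -7.3, 1]
[7.0, 15.0, 0.0, -7.2, 1]
[7.0, 16.0, 0.0, -7.3, 1]
[4.0, 17.0, 0.0, -7.3, 1]
[4.0, 18.0, 0.0, -7.2, 1]
[1.0, 17.0, 0.0, -7.3, 1]
[-0.0, 19.0, 0.0, -7.3, 1]
[-2.0, 18.0, 0.0, -7.2, 1]
[-4.0, 18.0, 0.0, -7.3, 1]
```

>>> carry_out --pt "14 -3 0 -7.3 1" --pt "15 -1 0 -7.3 1" --pt "15 0 0 -7.3 1" --pt "15 1 0 -7.3 1" --pt "15 2 0 -7.3 1" --pt "15 4 0 -7.3 1" --pt "14 6 0 -7.3 1" --pt "15 7 0 -7.3 1" --pt "13 8 0 -7.3 1" --pt "13 10 0 -7.3 1" --pt "12 11 0 -7.3 1" --pt "12 12 0 -7.3 1"

```text
t: 6.25
eef_pos: [513.4, -181.0, 131.7]
tcp_rot: [-3.139, -0.002, 1.65]
ft_force: [-1.0, -1.1, -2.0]
opening: 0.461
grip_force: 30.0
```

>>> carry_out --pt "10 13 0 -7.3 1" --pt "9 15 0 -7.3 1" --pt "7 15 0 -7.3 1" --pt "7 16 0 -7.3 1" --pt "4 17 0 -7.3 1" --pt "4 18 0 -7.3 1" --pt "1 17 0 -7.3 1" --pt "0 19 0 -7.3 1" --pt "-2 18 0 -7.3 1" --pt "-4 18 0 -6.5 1" --pt "0 0 0 0 1" --pt "0 0 0 0 1"

```text
t: 7.45
eef_pos: [625.5, -46.9, 132.0]
tcp_rot: [-3.141, -0.003, 2.903]
ft_force: [0.2, 0.8, -1.7]
opening: 0.463
grip_force: 30.0
```

Run:
```python
from h import *
s=show(); c=env.read_camera("wrist"); cv2.imwrite("pics/w3.png",c["color"][:,:,::-1])
```

```text
7.45 [625.5 -46.9 132. ] [-180.    -0.2  166.4] [ 0.2  0.8 -1.7] 0.463 [-0.18  0.59  1.64 -0.    0.91 -1.51]
```

View pics/w3.png

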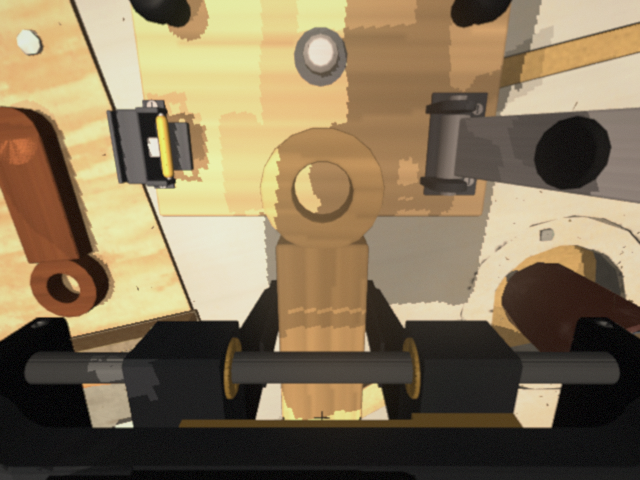

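The wrist view shows the post's bright top at about (320,51) and its foot ring at about (320,57). The base's far edge runs along row 216, and the bore is at (322,190). Now to compute the offsets.

Run:
```python
from h import *
np.set_printoptions(precision=2,suppress=True)
s=env.state();c=env.read_camera("wrist");im=c["color"]
hsv=cv2.cvtColor(im,cv2.COLOR_RGB2HSV);R=Ro.from_euler("xyz",s["tcp_rot"]).as_matrix()
T=lambda p,z:((onz(c,p,z,s)-s["eef_pos"])@R)
roi=hsv[15:100,275:365]
m=(roi[:,:,1]<70).astype(np.uint8)
def big(m):
    n,l,st,ce=cv2.connectedComponentsWithStats(m);i=1+st[1:,4].argmax();k=cv2.findContours((l==i).astype(np.uint8),0,1)[0][0];return cv2.fitEllipse(cv2.convexHull(k)),st[i]
e,st=big(m);print("ring",e,st); p=np.array(e[0])+[275,15]; print(T([p],18.5),T([p],20))
e,st=big(((roi[:,:,1]<70)&(roi[:,:,2]>170)).astype(np.uint8));print("top",e,st);p=np.array(e[0])+[275,15]; print(T([p],34.5),T([p],32))
g=cv2.cvtColor(im,cv2.COLOR_RGB2GRAY)
h=cv2.HoughCircles(g[110:260,240:400],cv2.HOUGH_GRADIENT_ALT,1,5,param1=120,param2=.5,minRadius=22,maxRadius=75);print(h)
print("bore",T([[322,190.5],[h[0][0][0]+240,h[0][0][1]+110]],s["eef_pos"][2]+6))
# far edge of base: saturation drop along columns
sat=hsv[:,:,1].astype(int);E=[]
for u in [*range(170,260,6),*range(390,430,4)]:
    k=[v for v in range(200,232) if sat[v,u]-sat[v+1,u]>15 ]; 
    if k: E.append((u,k[-1]+.5))
E=np.array(E);print(E[:,1]); w=T(E,18); vx,vy,x0,y0=cv2.fitLine(w[:,:2].astype(np.float32),cv2.DIST_HUBER,0,.01,.01).ravel();print("edge angle deg",np.degrees(np.arctan2(vx,vy)),"x at",x0,y0)
```

```text
ring ((45.62882995605469, 40.788639068603516), (51.55616760253906, 58.4378776550293), 179.76307678222656) [  20   12   52   59 2355]
[[137.23  -0.88 114.17]] [[136.94  -0.87 112.67]]
top ((44.49435043334961, 35.292911529541016), (28.641145706176758, 31.32548713684082), 170.38861083984375) [ 30  20  29  32 705]
[[137.45  -1.58  98.17]] [[137.95  -1.6  100.67]]
[[[83.   80.   61.96]
  [83.   80.   29.56]
  [60.   90.   46.36]
  [67.   57.   40.16]]]
bore [[61.22  0.04 -5.86]
 [61.44  0.48 -5.86]]
[216.5 216.5 216.5 216.5 216.5 216.5 216.5 216.5 216.5 216.5 216.5 216.5
 216.5 216.5 216.5 215.5 216.5 215.5 215.5 216.5 215.5 216.5 215.5 215.5
 215.5]
edge angle deg 0.32574284 x at 22.235806 -19.783134
```

The post in the tool frame is about (137.3, -1.2), and the base edge cross-checks at 22.2+115=137.2. The bore is at about (60.8, 0.3). So I shift by (+76.5, -1.5), descend to just above the post, and check through the bore.

>>> carry_out --pt "40 -1.5 0 -0.2 1" --pt "36.5 0 0 0 1" --pt "0 0 30 0 1" --pt "0 0 25 0 1" --pt "0 0 10 0 1" --pt "0 0 0 0 1" --pt "0 0 0 0 1"

```text
t: 8.25
eef_pos: [551.8, -31.0, 69.2]
tcp_rot: [3.141, 0.0, 2.908]
ft_force: [0.4, -0.3, -1.1]
opening: 0.457
grip_force: 30.0
```

Run:
```python
from h import *
s=show(); c=env.read_camera("wrist"); im=c["color"][:,:,::-1]
cv2.imwrite("pics/w4.png",cv2.resize(im[90:290,220:440],None,fx=2.7,fy=2.7,interpolation=cv2.INTER_CUBIC))
```

```text
8.25 [551.8 -31.   69.2] [180.    0.  166.6] [ 0.4 -0.3 -1.1] 0.457 [-0.18  0.59  1.88  0.    0.67 -1.51]
```

View pics/w4.png

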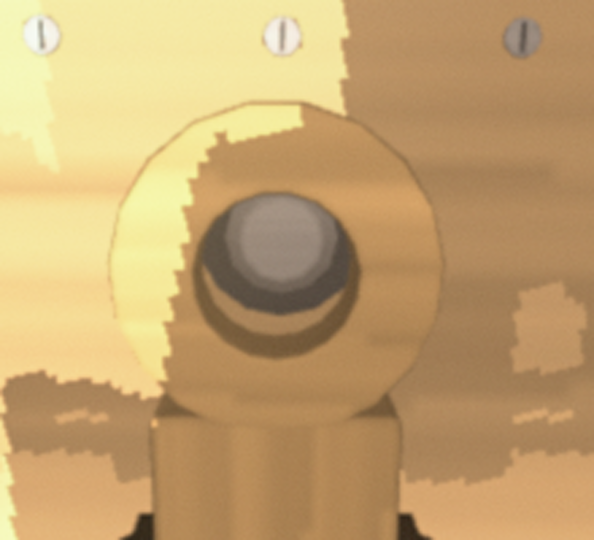

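Looking through the bore, the post's top is at crop (281,241) and the bore's rim at (277,274). I'll compute the residual misalignment.

Run:
```python
from h import *
np.set_printoptions(precision=2,suppress=True)
s=env.state();c=env.read_camera("wrist");im=c["color"];R=Ro.from_euler("xyz",s["tcp_rot"]).as_matrix()
T=lambda p,z:((onz(c,p,z,s)-s["eef_pos"])@R)
f=lambda p:np.array(p,float)/2.7+[220,90]-.3
z=s["eef_pos"][2]
print("bore",T(f([[277,274]]),z+6),"boss sides",T(f([[109,268],[443,268]]),z+6))
print("post",T(f([[281.5,241]]),34.5),T(f([[226,241],[337,241],[281,191],[281,294]]),33))
print("arm sides",T(f([[153,420],[400,420]]),z+6))
print("screws",T(f([[41,35],[282,36],[522,38]]),18))
```

```text
bore [[60.95  0.17 -6.07]] boss sides [[ 61.91 -27.2   -6.08]
 [ 61.95  27.22  -6.07]]
post [[61.31  1.17 34.9 ]] [[ 61.12 -10.24  36.39]
 [ 61.14  12.59  36.4 ]
 [ 71.17   1.05  36.38]
 [ 50.15   1.1   36.41]]
arm sides [[ 35.93 -21.    -6.05]
 [ 35.96  21.25  -6.04]]
screws [[101.7  -48.84  51.34]
 [101.56   1.27  51.35]
 [101.2   51.21  51.36]]
```

The residual is (+0.3, +1.0) mm, and the screw row agrees. I'll correct that and lower gently.

>>> carry_out --pt "0.3 1 10 0 1" --pt "0 0 6 0 1" --pt "0 0 4 0 1" --pt "0 0 4 0 1" --pt "0 0 3 0 1" --pt "0 0 0 0 1"

```text
t: 8.95
eef_pos: [551.3, -29.6, 41.2]
tcp_rot: [3.142, -0.001, 2.909]
ft_force: [0.8, -0.6, -1.6]
opening: 0.461
grip_force: 30.0
```

>>> carry_out --pt "0 0 3 0 1" --pt "0 0 3 0 1" --pt "0 0 2 0 1" --pt "0 0 0 0 1"

```text
t: 9.35
eef_pos: [551.3, -29.6, 33.3]
tcp_rot: [3.142, -0.0, 2.909]
ft_force: [-0.3, -0.4, -2.3]
opening: 0.457
grip_force: 30.0
```

>>> carry_out --pt "0 0 1 0 1" --pt "0 0 0.5 0 1" --pt "0 0 0 0 1"

```text
t: 9.65
eef_pos: [551.4, -29.6, 32.3]
tcp_rot: [3.141, 0.0, 2.909]
ft_force: [1.0, 1.0, -0.1]
opening: 0.461
grip_force: 30.0
```

>>> carry_out --pt "0 0 0.7 0 1" --pt "0 0 0 0 1"

```text
t: 9.85
eef_pos: [551.5, -29.7, 32.2]
tcp_rot: [3.141, 0.001, 2.909]
ft_force: [-3.2, 0.0, 9.4]
opening: 0.461
grip_force: 30.0
```

>>> carry_out --pt "0 0 0 0 0.3" --pt "0 0 0 0 0.3" --pt "0 0 0 0 0.3" --pt "0 0 -10 0 0.3" --pt "0 0 -25 0 0.3" --pt "0 0 -25 0 0.3" --pt "0 0 -25 0 0.3" --pt "0 0 -25 0 0.3" --pt "0 0 0 0 0.3" --pt "0 0 0 0 0.3"

```text
t: 10.85
eef_pos: [551.4, -29.6, 141.9]
tcp_rot: [3.141, 0.001, 2.909]
ft_force: [1.1, 0.1, -0.8]
opening: 0.699
grip_force: 0.0
```

Run:
```python
from h import *
s=show(); c=env.read_camera("wrist"); im=c["color"][:,:,::-1]
S=env.read_camera("scene")["color"][:,:,::-1]
a=cv2.resize(im[60:330,60:600],None,fx=1.2,fy=1.2); b=cv2.resize(S[140:310,300:420],None,fx=1.6,fy=1.6,interpolation=cv2.INTER_CUBIC)
o=np.zeros((600,648,3),np.uint8);o[:324]=a;o[324:324+272,:192]=b;
t=cv2.resize(env.read_camera("top")["color"][150:275,260:440,::-1],None,fx=2.2,fy=2.2,interpolation=cv2.INTER_CUBIC);o[324:599,200:596]=t
cv2.imwrite("pics/w5.png",o)
```

```text
10.85 [551.4 -29.6 141.9] [1.800e+02 1.000e-01 1.667e+02] [ 1.1  0.1 -0.8] 0.699 [-0.17  0.49  1.83  0.    0.83 -1.51]
```

View pics/w5.png

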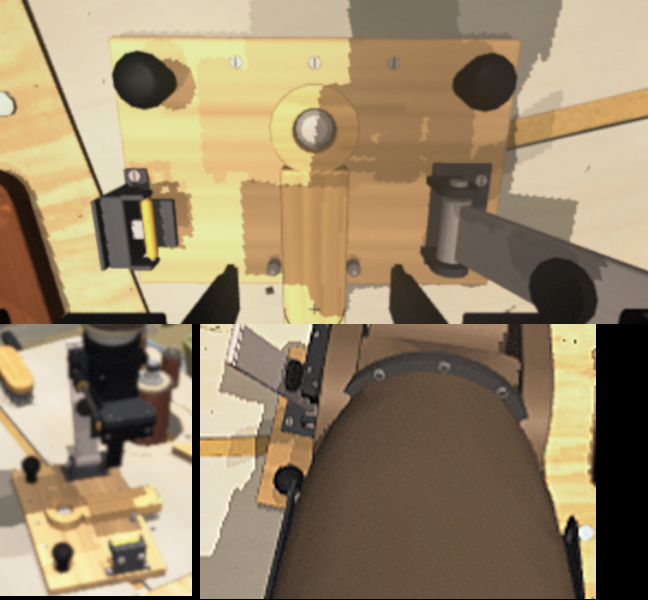

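The blank is seated. Its bore is around the post, its arm is between the pins, and contact came at z=32.2, which is 14.2 + 18 as expected. Next is the leaf: close the fingers, raise, go behind it, and sweep along its arc.

>>> carry_out --pt "0 0 -40 0 1" --pt "0 0 -40 0 1" --pt "0 0 -40 0 1" --pt "0 0 -38 0 1" --pt "0 42 0 0 1" --pt "0 42 0 0 1" --pt "0 42 0 0 1" --pt "0 42 0 0 1" --pt "0 0 0 0 1" --pt "0 0 0 0 1"

```text
t: 12.0
eef_pos: [589.9, 134.5, 298.1]
tcp_rot: [-3.141, -0.002, 2.911]
ft_force: [0.3, -0.3, -0.8]
opening: 0.001
grip_force: 0.0
```

Run:
```python
from h import *
s=show()
x,y=s["eef_pos"][:2]-[492.0,-15.6]; a=np.radians(-13.3);print("TCP jig",-30+x*np.cos(a)+y*np.sin(a),-x*np.sin(a)+y*np.cos(a))
th=np.r_[np.linspace(1.85,.12,23),np.linspace(.1,0,6)]
Y=88-168*np.cos(th)+7.5*np.sin(th)+12; Z=50+168*np.sin(th)+7.5*np.cos(th)+8
print(Y[0],Z[0]);print(np.c_[th[1:],np.diff(Y),-np.diff(Z),Z[1:]].round(2))
c=env.read_camera("scene"); cv2.imwrite("pics/s2.png",cv2.resize(c["color"][100:310,260:500,::-1],None,fx=3,fy=2.8,interpolation=cv2.INTER_CUBIC))
```

```text
12.0 [589.9 134.5 298.1] [-1.800e+02 -1.000e-01  1.668e+02] [ 0.3 -0.3 -0.8] 0.001 [ 0.12  0.4   1.51 -0.    1.24 -1.22]
TCP jig 30.75538823160194 168.6165450362117
153.5087254888329 217.42730724866655
[[ 1.7700e+00 -1.2690e+01 -3.7100e+00  2.2114e+02]
 [ 1.6900e+00 -1.2940e+01 -2.7000e+00  2.2384e+02]
 [ 1.6100e+00 -1.3110e+01 -1.6800e+00  2.2552e+02]
 [ 1.5400e+00 -1.3210e+01 -6.4000e-01  2.2616e+02]
 [ 1.4600e+00 -1.3210e+01  4.0000e-01  2.2576e+02]
 [ 1.3800e+00 -1.3140e+01  1.4300e+00  2.2433e+02]
 [ 1.3000e+00 -1.2990e+01  2.4600e+00  2.2187e+02]
 [ 1.2200e+00 -1.2760e+01  3.4700e+00  2.1839e+02]
 [ 1.1400e+00 -1.2440e+01  4.4700e+00  2.1393e+02]
 [ 1.0600e+00 -1.2050e+01  5.4300e+00  2.0850e+02]
 [ 9.9000e-01 -1.1590e+01  6.3600e+00  2.0214e+02]
 [ 9.1000e-01 -1.1050e+01  7.2500e+00  1.9489e+02]
 [ 8.3000e-01 -1.0450e+01  8.1000e+00  1.8679e+02]
 [ 7.5000e-01 -9.7800e+00  8.8900e+00  1.7790e+02]
 [ 6.7000e-01 -9.0500e+00  9.6300e+00  1.6826e+02]
 [ 5.9000e-01 -8.2700e+00  1.0320e+01  1.5795e+02]
 [ 5.1000e-01 -7.4300e+00  1.0930e+01  1.4701e+02]
 [ 4.3000e-01 -6.5500e+00  1.1480e+01  1.3553e+02]
 [ 3.6000e-01 -5.6300e+00  1.1960e+01  1.2357e+02]
 [ 2.8000e-01 -4.6700e+00  1.2370e+01  1.1120e+02]
 [ 2.0000e-01 -3.6900e+00  1.2700e+01  9.8500e+01]
 [ 1.2000e-01 -2.6800e+00  1.2950e+01  8.5560e+01]
 [ 1.0000e-01 -5.2000e-01  3.3200e+00  8.2230e+01]
 [ 8.0000e-02 -4.5000e-01  3.3300e+00  7.8900e+01]
 [ 6.0000e-02 -3.8000e-01  3.3400e+00  7.5560e+01]
 [ 4.0000e-02 -3.2000e-01  3.3500e+00  7.2210e+01]
 [ 2.0000e-02 -2.5000e-01  3.3500e+00  6.8860e+01]
 [ 0.0000e+00 -1.8000e-01  3.3600e+00  6.5500e+01]]
```

View pics/s2.png

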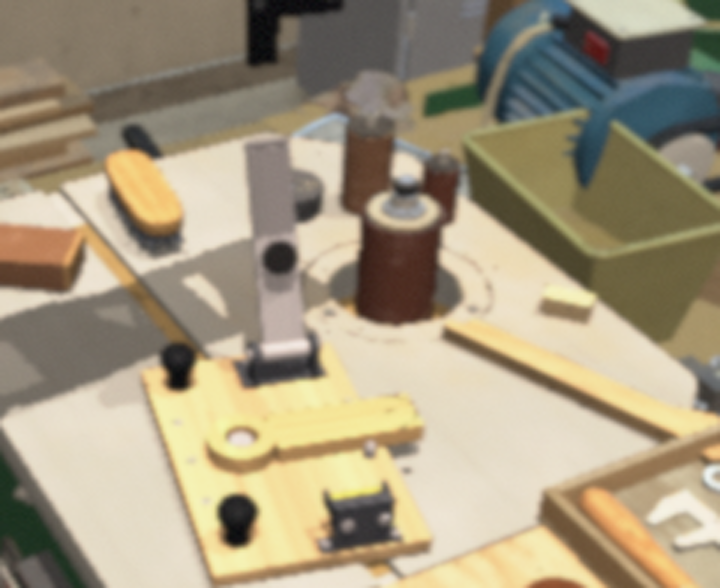

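The blank lies flat on the post. The closed fingers are above and behind the leaf tip at about (270,45). I'll descend behind the leaf and begin the sweep.

>>> carry_out --pt "0 0 40 0 1" --pt "0 0 35 0 1" --pt "0 0 5 0 1" --pt "0 -8 0 0 1" --pt "0 -7 0 0 1" --pt "0 -10 0 0 1" --pt "0 -10 -3 0 1" --pt "0 -10 -3 0 1" --pt "0 -12 -2 0 1" --pt "0 -12 0 0 1"

```text
t: 13.05
eef_pos: [574.1, 65.7, 228.1]
tcp_rot: [3.141, 0.001, 2.909]
ft_force: [0.2, 1.1, 0.5]
opening: 0.007
grip_force: 0.4
```

Light contact (about 1 N), consistent with the leaf following. I'll continue along the arc.

>>> carry_out --pt "0 -12 1 0 1" --pt "0 -13 2 0 1" --pt "0 -13 3 0 1" --pt "0 -13 4 0 1" --pt "0 -12 5 0 1" --pt "0 -12 5.5 0 1" --pt "0 -11.5 6.5 0 1" --pt "0 -11 7 0 1" --pt "0 -10.5 8 0 1" --pt "0 -10 9 0 1"

```text
t: 14.05
eef_pos: [546.8, -49.0, 175.7]
tcp_rot: [3.142, 0.0, 2.909]
ft_force: [0.0, -0.8, 1.6]
opening: 0.002
grip_force: 0.8
```

>>> carry_out --pt "0 -9 9.5 0 1" --pt "0 -8 10 0 1" --pt "0 -7.5 11 0 1" --pt "0 -6.5 11.5 0 1" --pt "0 -5.5 12 0 1" --pt "0 -4.5 12 0 1" --pt "0 -3.5 10 0 1" --pt "0 -2 8 0 1" --pt "0 0 0 0 1"

```text
t: 14.95
eef_pos: [536.0, -93.4, 91.3]
tcp_rot: [3.141, -0.001, 2.909]
ft_force: [0.5, -0.5, 0.6]
opening: 0.005
grip_force: 0.6
```

Run:
```python
from h import *
s=show()
x,y=s["eef_pos"][:2]-[492.0,-15.6]; a=np.radians(-13.3);print("TCP jig",-30+x*np.cos(a)+y*np.sin(a),-x*np.sin(a)+y*np.cos(a))
for n in("wrist","scene"):
    hsv=cv2.cvtColor(env.read_camera(n)["color"],cv2.COLOR_RGB2HSV)
    m=cv2.inRange(hsv,(0,150,70),(6,255,255))|cv2.inRange(hsv,(174,150,70),(180,255,255))
    k,l,st,ce=cv2.connectedComponentsWithStats(m)
    for i in range(1,k):
        if st[i,4]>40: print(n,st[i],ce[i].round(0))
```

```text
14.95 [536.  -93.4  91.3] [ 1.800e+02 -1.000e-01  1.667e+02] [ 0.5 -0.5  0.6] 0.005 [-0.29  0.55  1.89  0.    0.7  -1.63]
TCP jig 30.679752373590997 -65.56988965163194
wrist [ 285  268   67   58 2174] [316. 289.]
scene [511   9  31  11 198] [528.  14.]
scene [93 11 20  7 82] [103.  14.]
scene [531  26  27  13 190] [546.  32.]
scene [ 493   33   91   48 1876] [538.  55.]
scene [105  51  18   7  66] [113.  54.]
scene [365 253  18   9  92] [374. 257.]
scene [264 315  10  24 123] [268. 328.]
scene [577 343  16   9  86] [585. 347.]
```

```bash
cat >> h.py <<'E'
def jig(p): p=np.array(p,float); a=np.radians(-13.3); return np.array([492+(p[0]+30)*np.cos(a)-p[1]*np.sin(a),-15.6+(p[0]+30)*np.sin(a)+p[1]*np.cos(a),p[2]])
def plate(th,r=158,h=7.5,dx=0): return jig([30+dx,88-r*np.cos(th)+h*np.sin(th),50+r*np.sin(th)+h*np.cos(th)])
E
python3 - <<'E'
from h import *
s=env.read_camera("scene")
for th in (0,.1,.15,.2,.3,.5): print(th,proj(s,plate(th)).round(0),plate(th).round(0))
w=env.read_camera("wrist");st=env.state()
print(onz(w,[[316,289]],85,st).round(0))
E
```

```text
0 [[374. 264.]] [534. -98.  58.]
0.1 [[374. 259.]] [535. -96.  73.]
0.15 [[374. 256.]] [535. -95.  81.]
0.2 [[374. 253.]] [535. -93.  89.]
0.3 [[374. 246.]] [536. -89. 104.]
0.5 [[373. 232.]] [540. -75. 132.]
[[528. -94.  85.]]
```

The thumb plate's red blob at (374,257) matches θ≈0.14, directly beneath the fingertips. Now I'll press slowly.

>>> carry_out --pt "0 -0.3 3 0 1" --pt "0 -0.3 3 0 1" --pt "0 -0.2 3 0 1" --pt "0 -0.2 2 0 1" --pt "0 -0.2 2 0 1" --pt "0 0 0 0 1"

```text
t: 15.75
eef_pos: [536.1, -94.6, 79.1]
tcp_rot: [3.141, -0.0, 2.909]
ft_force: [0.6, -0.9, 1.9]
opening: 0.004
grip_force: 0.7
```

>>> carry_out --pt "0 0 1.5 0 1" --pt "0 0 1.5 0 1" --pt "0 0 1 0 1" --pt "0 0 0 0 1"

```text
t: 16.15
eef_pos: [536.0, -94.5, 75.3]
tcp_rot: [3.141, -0.0, 2.909]
ft_force: [0.4, -1.8, 2.1]
opening: 0.002
grip_force: 0.8
```

>>> carry_out --pt "0 0 1 0 1" --pt "0 0 1 0 1" --pt "0 0 0 0 1"

```text
t: 16.45
eef_pos: [536.0, -94.6, 73.4]
tcp_rot: [3.142, 0.0, 2.909]
ft_force: [-0.7, -2.3, 4.1]
opening: 0.004
grip_force: 1.7
```

>>> carry_out --pt "0 0 1 0 1" --pt "0 0 0 0 1"

```text
t: 16.65
eef_pos: [536.0, -94.6, 72.4]
tcp_rot: [-3.142, 0.0, 2.909]
ft_force: [-0.1, -3.1, 3.8]
opening: 0.004
grip_force: 1.8
```

>>> carry_out --pt "0 0 1 0 1" --pt "0 0 0 0 1"

```text
t: 16.85
eef_pos: [536.1, -94.6, 71.8]
tcp_rot: [-3.142, 0.0, 2.909]
ft_force: [-2.0, -2.6, 9.7]
opening: 0.005
grip_force: 4.9
```

>>> carry_out --pt "0 0 1 0 1" --pt "0 0 0 0 1"

```text
t: 17.05
eef_pos: [536.1, -94.7, 71.1]
tcp_rot: [-3.142, 0.001, 2.909]
ft_force: [-3.3, -2.2, 11.9]
opening: 0.002
grip_force: 6.4
```

Force is building at the roller. I'll keep going in 1 mm steps.

>>> carry_out --pt "0 0 1 0 1" --pt "0 0 0 0 1"

```text
t: 17.25
eef_pos: [536.1, -94.7, 70.0]
tcp_rot: [-3.141, 0.001, 2.909]
ft_force: [-2.6, -3.7, 11.8]
opening: 0.004
grip_force: 5.9
```

>>> carry_out --pt "0 0 1 0 1" --pt "0 0 0 0 1"

```text
t: 17.45
eef_pos: [536.0, -94.8, 68.8]
tcp_rot: [-3.141, 0.001, 2.909]
ft_force: [-2.8, -4.2, 9.1]
opening: 0.004
grip_force: 4.6
```

>>> carry_out --pt "0 0 1 0 1" --pt "0 0 0 0 1"

```text
t: 17.65
eef_pos: [536.0, -94.8, 67.6]
tcp_rot: [-3.141, 0.0, 2.909]
ft_force: [-2.4, -4.1, 6.1]
opening: 0.009
grip_force: 3.0
```

>>> carry_out --pt "0 0 1 0 1" --pt "0 0 0 0 1"

```text
t: 17.85
eef_pos: [536.0, -94.5, 66.4]
tcp_rot: [3.141, 0.0, 2.909]
ft_force: [-0.5, -2.5, 3.7]
opening: 0.005
grip_force: 1.5
```

>>> carry_out --pt "0 0 1 0 1" --pt "0 0 0 0 1"

```text
t: 18.05
eef_pos: [535.9, -94.3, 65.1]
tcp_rot: [3.141, -0.0, 2.909]
ft_force: [-0.0, -0.5, 0.1]
opening: 0.005
grip_force: 0.3
```

>>> carry_out --pt "0 0 1 0 1" --pt "0 0 0 0 1"

```text
t: 18.25
eef_pos: [535.8, -94.3, 64.0]
tcp_rot: [3.141, -0.001, 2.909]
ft_force: [-0.3, 0.4, -0.4]
opening: 0.003
grip_force: 0.0
```

The force has dropped to zero, so the leaf has snapped down. I'll feel for the ledge to confirm it's seated.

>>> carry_out --pt "0 0 1 0 1" --pt "0 0 0 0 1"

```text
t: 18.45
eef_pos: [535.9, -94.4, 63.4]
tcp_rot: [3.141, -0.0, 2.909]
ft_force: [-1.4, 1.3, 1.4]
opening: 0.006
grip_force: 1.1
```

>>> carry_out --pt "0 0 1 0 1" --pt "0 0 0 0 1"

```text
t: 18.65
eef_pos: [536.0, -94.4, 63.2]
tcp_rot: [3.141, 0.0, 2.909]
ft_force: [-3.2, 1.9, 13.1]
opening: 0.003
grip_force: 6.7
```

>>> carry_out --pt "0 0 0.8 0 1" --pt "0 0 0 0 1"

```text
t: 18.85
eef_pos: [536.0, -94.4, 63.1]
tcp_rot: [3.141, 0.001, 2.909]
ft_force: [-5.8, 2.5, 22.5]
opening: 0.002
grip_force: 11.3
```

>>> carry_out --pt "0 0 -3 0 1" --pt "0 0 -10 0 1" --pt "0 0 -30 0 1" --pt "0 0 -45 0 1" --pt "0 0 -45 0 1" --pt "-45 0 -20 0 1" --pt "-45 0 -20 0 1" --pt "-45 0 0 0 1" --pt "0 0 0 0 1"

```text
t: 19.75
eef_pos: [670.8, -126.7, 234.3]
tcp_rot: [3.142, 0.002, 2.909]
ft_force: [-0.2, 0.8, -1.2]
opening: 0.003
grip_force: 0.0
```

Run:
```python
from h import *
show(); s=env.read_camera("scene")
hsv=cv2.cvtColor(s["color"],cv2.COLOR_RGB2HSV)
m=cv2.inRange(hsv,(0,150,70),(6,255,255))|cv2.inRange(hsv,(174,150,70),(180,255,255))
k,l,st,ce=cv2.connectedComponentsWithStats(m)
for i in range(1,k):
    if st[i,4]>40 and 300<ce[i][0]<440: print(st[i],ce[i].round(1))
for th in (-.03,-.015,0,.03,.1): print(th,proj(s,plate(th)).round(1))
# blank end visible beyond the leaf?
w=env.read_camera("scene")
m=cv2.inRange(hsv,(29,70,120),(37,200,255));k,l,st,ce=cv2.connectedComponentsWithStats(m)
for i in range(1,k):
    if st[i,4]>40: print("pale",st[i],ce[i].round(1))
print(proj(s,[jig([115,0,38]),jig([-30,0,38]),jig([90,0,38])]).round(1))
```

```text
19.75 [ 670.8 -126.7  234.3] [1.800e+02 1.000e-01 1.667e+02] [-0.2  0.8 -1.2] 0.003 [-0.28  0.56  1.39  0.    1.18 -1.62]
[365 260  17  13 156] [373.4 265.9]
-0.03 [[374. 266.]]
-0.015 [[374.  265.2]]
0 [[374.1 264.4]]
0.03 [[374.2 262.8]]
0.1 [[374.2 258.8]]
[[398.4 244.9]
 [340.2 254.9]
 [388.6 246.6]]
```

The thumb plate now sits at θ≈-0.02 with the arm clear, so the catch is holding by itself. Handing in.

```bash
python3 -c "
from cell import env
print(env.job_done())"
```

```text
the job is handed in; nothing more can be done
None
```

The blank is seated on the post between the side pins, and the leaf is snapped shut and held by its catch. The job was handed in after about 20 s of robot time; no verdict was returned.

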